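# Line up the microscope objectives by length on their rest

### The arm

A 7-joint arm with a two-finger parallel gripper is mounted at the origin on the work surface. World frame = base frame: x ahead of the robot, y to its left, z up, the work surface at z = 0. Lengths are in m, angles in rad, forces in N, time in s.
With the tool pointing down it reaches from about 0.4 to 0.875 m from the base axis. Payload 4.4 kg.
Tool frame: the origin (TCP) lies at the very end of the fingers, on their centre line; the grasp point (between the pads) lies 19 mm behind it; z points along the fingers, y is the line along which they close (so a half turn about z gives the same grasp; the last joint's range is limited). The gripper opens to 85 mm and grips with 20 to 120 N. Pads are 22 mm wide; open, the fingers measure 114 mm over their backs; the gripper's body (76 mm by 85 mm) begins 54 mm behind the grasp point. The pads swing forward as they close: fully open they stand 13 mm farther back than shut.
Start: joints at [-1.335, 0.628, 0.038, 1.517, -0.027, 0.996, -0.02], TCP at [0.193, 0.621, 0.201] pointing down, gripper open.
Joint ranges: [-3.06, 3.06], [-0.37, 2.12], [-1.25, 1.32], [0.18, 2.47], [-1.1, 4.24], [0.23, 1.98], [-2.94, 2.94]. Speed limits (rad/s): [2.57, 2.57, 3.14, 3.14, 3.14, 3.14, 3.14].

### API

Orientations are given as a rotation vector (axis times angle).
In Python, from rig import env, imaging gives the robot as it stands.
- The arm moves only by the shell command python3 -m inch 'ROWS'. ROWS is JSON, a list of rows, each a list of 3 entries, a list of its own where there are three numbers: the opening, from -1 (shut) to 1 (fully open), so that 0 is half open, then the shift along the tool's x, y, z in cm, then the turn, a rotation vector about the tool's x, y, z in rad. In form: [[fingers, [dx, dy, dz], [ax, ay, az]], ...]. A call has 1 to 12 rows; each row shifts and turns the commanded pose from where the row before left it, along the tool's axes as they then stand; what a row does not reach is not made up. A row lasts 1/12 s, in which the tool goes at most 41.7 mm and 7.16 degrees, less where a joint would pass 70% of its speed; a pose out of reach is approached as far as the arm can. A call with a gripper value outside its range is refused whole. The fingers move at their own pace and stop on an object; the grip force is fixed at half the most. Time passes only in rows, so rows that do not move let the fingers close. It gives the time, the measured TCP pose, the force, the opening and the grip force at its end, in the units of the state.
- env.state(): the state, without advancing time (a new reading comes with each control period).
- imaging.capture(name): name is "scene" or "top" or "wrist"; returns (picture, depth): 420x560x3 uint8, blue, green, red; 420x560 float32, m along the optical axis (not along the pixel's ray), 0 where there is no reading.
- imaging.camera_model(name): a dict with "K" (3x3 intrinsics, pixels), "distortion" ([k1, k2, p1, p2, k3] as OpenCV has them; the pictures are not rectified), "extrinsics" (4x4, takes a point from world to camera coordinates). Camera axes: x right, y up, looking along -z (the intrinsics and any distortion apply to the point x, -y, -z); pixel columns grow to the right and rows downward; lengths in m; the calibration is good to about 2 mm. A picture is of the moment at which its call begins: read the wrist's pose just before it. camera_model takes no time and is no camera call; for the wrist camera it gives the pose at the moment of the call.
- env.close_job(): hands the job in; it is judged then, once.
The state is a dict: "clock": time; "joints": joint angles; "qvel": joint speeds; "joint_torque": joint torques, N m; "eef_pos": TCP position; "tcp_rot": TCP orientation; "wrist_force": force on the tool from outside, world axes, zero at the start; "moment": the same for the moment, N m; "width": finger opening in m; "grip_force": force on a finger pad.
Only numpy, scipy, OpenCV 4.12 (cv2) and the standard library are available. Lean on these libraries where they do the work, as an engineer would, in place of code of your own. Each camera call takes 0.05 s, during which the arm holds its last target. There are 200 camera calls.

### The job

Put the four loose microscope objectives away on the objective rest in order of length: the shortest on the rubber pad next to the black knob, then the next longer on each following pad, so that the tallest stands farthest from the knob. Stand each one upright, lens up, wholly on the middle of its own pad, and set it down gently: none may be dropped or tipped over. Leave the amber bottle and the culture dish where they are.

Things in the scene. Friction and masses are not known exactly. Their poses are not given: they have to be found in the camera images.
- objective1_mid (a point): the shortest microscope objective: a grey steel barrel with dark rings, loose, standing upright on its wide flat end with its front lens up; 36 mm tall, plain cylinder 32 mm in diameter for the lowest 27 mm, then tapering to a black front lens 25 mm across. The point is its centre, on its axis, 18 mm above its foot; z points to the lens. Not fixed to the bench, 60 to 250 g.
- objective2_mid (a point): the second shortest microscope objective: a grey steel barrel with dark rings, loose, standing upright on its wide flat end with its front lens up; 46 mm tall, plain cylinder 32 mm in diameter for the lowest 32 mm, then tapering to a black front lens 19 mm across. The point is its centre, on its axis, 23 mm above its foot; z points to the lens. Not fixed to the bench, 60 to 250 g.
- objective3_mid (a point): the second tallest microscope objective: a grey steel barrel with dark rings, loose, standing upright on its wide flat end with its front lens up; 56 mm tall, plain cylinder 32 mm in diameter for the lowest 38 mm, then tapering to a black front lens 14 mm across. The point is its centre, on its axis, 28 mm above its foot; z points to the lens. Not fixed to the bench, 60 to 250 g.
- objective4_mid (a point): the tallest microscope objective: a grey steel barrel with dark rings, loose, standing upright on its wide flat end with its front lens up; 66 mm tall, plain cylinder 32 mm in diameter for the lowest 44 mm, then tapering to a black front lens 9 mm across. The point is its centre, on its axis, 33 mm above its foot; z points to the lens. Not fixed to the bench, 60 to 250 g.
- pad1_top (a point): round black rubber pad, 50 mm across, flat, first in the row, next to the black knob. The pads lie in a row, about 66 mm apart, on the objective rest: a fixed flat aluminium bar 300 x 66 mm, 10 mm thick, that may lie any way round on the bench; at one end it has a black knob 18 mm across, 36 mm high above the bench, 54 mm from the first pad. The point is the centre of the pad's upper face, 13 mm above the bench; the x axis runs along the row towards the knob, z is up.
- pad2_top (a point): round black rubber pad, 50 mm across, flat, second from the black knob. The pads lie in a row, about 66 mm apart, on the objective rest: a fixed flat aluminium bar 300 x 66 mm, 10 mm thick, that may lie any way round on the bench; at one end it has a black knob 18 mm across, 36 mm high above the bench, 54 mm from the first pad. The point is the centre of the pad's upper face, 13 mm above the bench; the x axis runs along the row towards the knob, z is up.
- pad3_top (a point): round black rubber pad, 50 mm across, flat, third from the black knob. The pads lie in a row, about 66 mm apart, on the objective rest: a fixed flat aluminium bar 300 x 66 mm, 10 mm thick, that may lie any way round on the bench; at one end it has a black knob 18 mm across, 36 mm high above the bench, 54 mm from the first pad. The point is the centre of the pad's upper face, 13 mm above the bench; the x axis runs along the row towards the knob, z is up.
- pad4_top (a point): round black rubber pad, 50 mm across, flat, fourth and last, farthest from the black knob. The pads lie in a row, about 66 mm apart, on the objective rest: a fixed flat aluminium bar 300 x 66 mm, 10 mm thick, that may lie any way round on the bench; at one end it has a black knob 18 mm across, 36 mm high above the bench, 54 mm from the first pad. The point is the centre of the pad's upper face, 13 mm above the bench; the x axis runs along the row towards the knob, z is up.
- bottle_mid (a point): small amber bottle, 34 mm across, 62 mm tall, loose, a bystander; the point is its centre, half-way up
- dish_mid (a point): clear culture dish with lid and pale content, 62 mm across, 15 mm tall, loose, a bystander; the point is on its axis, 6 mm above the bench

How it is judged:
By the outcome, as a careful person would: the job done as asked, in the order asked, and still so for the second after the job is handed in, with the robot touching nothing.
It also fails if it takes over 106 s, if anything falls off the work surface, if the arm or the gripper's body presses on something with over 40 N, if the wrist force passes 120 N, or if a joint passes its speed limit or range.

## Working session

There is one attempt and no reset: what is moved stays moved. The work goes in short steps, Python scripts to look and compute and a shell command to move; the robot and the scene stay as the last step left them, time stands still between calls to the robot, and variables do not carry over. Pictures are saved under pics/ and viewed, at most 14 in all, crops included, and the job is handed in when it is done.

```bash
mkdir -p pics; python3 - <<'E'
from rig import env, imaging
import cv2,numpy as np
print(env.state())
for n in("top","scene"):
    p,d=imaging.capture(n); cv2.imwrite(f"pics/{n}0.png",p); np.save(f"pics/{n}0.npy",d)
    m=imaging.camera_model(n); print(n,m)
E
```

```text
{'clock': 0.0, 'joints': array([-1.33479811,  0.62936269,  0.03845435,  1.51838737, -0.02698627,
        0.99629345, -0.0199938 ]), 'qvel': array([ 0.00119532, -0.00169164, -0.00107835,  0.00163007,  0.00064962,
        0.00078694, -0.002388  ]), 'joint_torque': array([-5.44084505e-04, -5.63405156e+01,  1.22666940e+00, -1.93444616e+01,
        1.13216811e-02,  1.08885768e-02, -2.12963940e-07]), 'eef_pos': array([0.19298305, 0.61996364, 0.19997245]), 'tcp_rot': array([-4.72224392e-01, -3.10564937e+00,  3.01070259e-03]), 'wrist_force': array([-0.50343098,  0.01948742,  0.57409617]), 'moment': array([0.04443858, 0.00644434, 0.00090425]), 'grip_force': 0.0, 'width': 0.08501803784327458}
top {'K': array([[396.88648948,   0.        , 269.39698023],
       [  0.        , 396.88648948, 216.48411561],
       [  0.        ,   0.        ,   1.        ]]), 'distortion': array([-0.00747064,  0.        ,  0.        ,  0.        ,  0.        ]), 'extrinsics': array([[ 0.01349697, -0.99963034, -0.02360112, -0.01979119],
       [ 0.9823336 ,  0.00885007,  0.18692877, -0.57948244],
       [-0.1866508 , -0.02570714,  0.98208993, -0.88589349],
       [ 0.        ,  0.        ,  0.        ,  1.        ]])}
scene {'K': array([[507.42738722,   0.        , 276.64603064],
       [  0.        , 507.42738722, 215.44112144],
       [  0.        ,   0.        ,   1.        ]]), 'distortion': array([0.03676508, 0.        , 0.        , 0.        , 0.        ]), 'extrinsics': array([[ 0.86976416,  0.49314971, -0.01771086, -0.49198501],
       [-0.30766631,  0.56999036,  0.76187429,  0.16000852],
       [ 0.3858131 , -0.65720191,  0.64748274, -1.49253644],
       [ 0.        ,  0.        ,  0.        ,  1.        ]])}
```

View pics/top0.png

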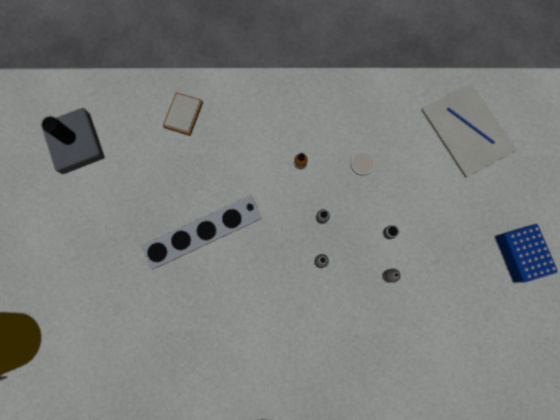

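View pics/scene0.png

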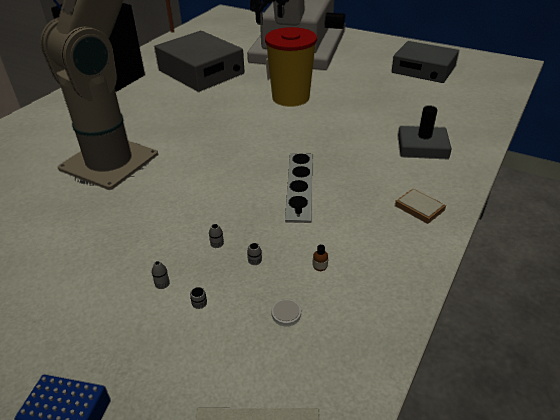

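The top view shows the pads at (232,218), (206,230), (181,240) and (157,252), with the knob at (250,207). The objectives are at (323,215), (391,231), (321,261) and (391,275). From the scene view, these look like #2, #1, #3 and #4 in that order. I'll measure with depth next.

```bash
cat > h.py <<'E'
import cv2,numpy as np
from rig import env, imaging
from scipy.spatial.transform import Rotation as R
def cloud(d,m):
    v,u=np.indices(d.shape); uv=np.stack([u,v],-1).reshape(-1,1,2).astype(np.float64)
    n=cv2.undistortPoints(uv,m["K"],m["distortion"]).reshape(*d.shape,2)
    c=np.stack([n[...,0]*d,-n[...,1]*d,-d],-1)
    E=m["extrinsics"]; return (c-E[:3,3])@E[:3,:3]
def atz(uv,m,z):
    n=cv2.undistortPoints(np.array(uv,float).reshape(-1,1,2),m["K"],m["distortion"]).reshape(-1,2)
    E=m["extrinsics"]; r=np.c_[n[:,0],-n[:,1],-np.ones(len(n))]@E[:3,:3]; o=-E[:3,:3].T@E[:3,3]
    return o+r*((z-o[2])/r[:,2])[:,None]
E
python3 - <<'E'
from h import *
m=imaging.camera_model("top"); d=np.load("pics/top0.npy"); p=cv2.imread("pics/top0.png")
P=cloud(d,m)
for n,u,v in[("o2",323,215),("o1",391,231),("o3",321,261),("o4",391,275),("bot",301,160),("dish",361,164)]:
    s=P[v-18:v+19,u-18:u+19].reshape(-1,3); s=s[s[:,2]>.006]; zt=s[:,2].max(); t=s[s[:,2]>zt-.008]
    print(n,len(s),"ztop",zt.round(4),"top",t.mean(0).round(4),"min",s.min(0).round(3),"max",s.max(0).round(3))
g=p.max(2)
for i,(u,v) in enumerate([(250,207),(232,218),(206,230),(181,240),(157,252)]):
    w=g[v-14:v+15,u-14:u+15]<40
    n,l,st,c=cv2.connectedComponentsWithStats(w.astype(np.uint8)); k=l[14,14]
    print(i,st[k],atz(c[k]+[u-14,v-14],m,.013).round(4))
st=env.state(); Rm=R.from_rotvec(st["tcp_rot"]).as_matrix(); print(Rm.round(3))
w=imaging.camera_model("wrist"); E=w["extrinsics"]; print("cam pos",-E[:3,:3].T@E[:3,3],E.round(3),w["K"])
E
```

```text
o2 166 ztop 0.9779 top [ 0.4042 -0.0374  0.9779] min [ 0.404 -0.157  0.006] max [ 0.603 -0.037  0.978]
o1 184 ztop 0.9779 top [ 0.4042 -0.0374  0.9779] min [ 0.404 -0.321  0.007] max [ 0.566 -0.037  0.978]
o3 171 ztop 0.9779 top [ 0.4042 -0.0374  0.9779] min [ 0.404 -0.18   0.006] max [ 0.494 -0.037  0.978]
o4 213 ztop 0.9779 top [ 0.4042 -0.0374  0.9779] min [ 0.404 -0.317  0.008] max [ 0.463 -0.037  0.978]
bot 190 ztop 0.9779 top [ 0.4042 -0.0374  0.9779] min [ 0.404 -0.106  0.007] max [ 0.741 -0.037  0.978]
dish 465 ztop 0.9779 top [ 0.4042 -0.0374  0.9779] min [ 0.404 -0.278  0.007] max [ 0.76  -0.037  0.978]
0 [12 11  5  6 23] [[0.6117 0.0368 0.013 ]]
1 [  5   6  18  18 247] [[0.5823 0.0821 0.013 ]]
2 [  5   6  18  18 250] [[0.5518 0.1442 0.013 ]]
3 [  5   5  18  18 254] [[0.527  0.2059 0.013 ]]
4 [  5   5  18  18 258] [[0.4967 0.2629 0.013 ]]
[[-0.955  0.297 -0.   ]
 [ 0.297  0.955 -0.002]
 [-0.    -0.002 -1.   ]]
cam pos [0.11722455 0.64370539 0.37274852] [[ 0.299  0.954 -0.001 -0.649]
 [-0.908  0.284 -0.307  0.038]
 [-0.293  0.093  0.952 -0.38 ]
 [ 0.     0.     0.     1.   ]] [[371.37999076   0.         277.13603976]
 [  0.         371.37999076 216.14450461]
 [  0.           0.           1.        ]]
```

```bash
python3 - <<'E'
from h import *
from scipy.optimize import least_squares
m=imaging.camera_model("top"); d=np.load("pics/top0.npy")
ms=imaging.camera_model("scene"); ds=np.load("pics/scene0.npy")
P=cloud(d,m); Q=cloud(ds,ms)
A=np.concatenate([P[d>0],Q[ds>0]]); src=np.r_[np.zeros((d>0).sum()),np.ones((ds>0).sum())]
for n,u,v in[("o2",323,215),("o1",391,231),("o3",321,261),("o4",391,275),("bot",301,160),("dish",361,164)]:
    c0=atz([u,v],m,.03)[0]
    for k in(0,1):
        s=A[(src==k)&(np.hypot(*(A[:,:2]-c0[:2]).T)<.045)&(A[:,2]>.008)&(A[:,2]<.1)]
        lo=s[s[:,2]<.027]
        f=least_squares(lambda c:np.hypot(lo[:,0]-c[0],lo[:,1]-c[1])-.016,c0[:2],loss="soft_l1",f_scale=.002).x
        zt=np.percentile(s[:,2],97); print(n,k,len(s),len(lo),"ztop",s[:,2].max().round(4),"top",s[s[:,2]>zt-.006].mean(0).round(4),"fit",f.round(4))
E
```

```text
o2 0 160 19 ztop 0.0487 top [ 0.5875 -0.1417  0.045 ] fit [ 0.5886 -0.1425]
o2 1 234 83 ztop 0.0473 top [ 0.5892 -0.1459  0.044 ] fit [ 0.5875 -0.1425]
o1 0 174 36 ztop 0.039 top [ 0.551  -0.3066  0.0349] fit [ 0.5515 -0.3075]
o1 1 261 100 ztop 0.0394 top [ 0.5521 -0.3092  0.0344] fit [ 0.5505 -0.3073]
o3 0 162 9 ztop 0.0599 top [ 0.4789 -0.1371  0.0543] fit [ 0.4796 -0.1375]
o3 1 246 81 ztop 0.058 top [ 0.48   -0.1408  0.0539] fit [ 0.4775 -0.1379]
o4 0 207 32 ztop 0.0687 top [ 0.4462 -0.3014  0.0635] fit [ 0.4466 -0.3025]
o4 1 321 93 ztop 0.0677 top [ 0.4483 -0.304   0.0634] fit [ 0.4459 -0.3015]
bot 0 185 30 ztop 0.064 top [ 0.7283 -0.0882  0.0611] fit [ 0.7277 -0.0885]
bot 1 292 84 ztop 0.0638 top [ 0.7289 -0.091   0.0605] fit [ 0.7288 -0.0901]
dish 0 457 457 ztop 0.02 top [ 0.7272 -0.2459  0.0147] fit [ 0.7269 -0.2455]
dish 1 596 596 ztop 0.0187 top [ 0.7281 -0.2482  0.0142] fit [ 0.7288 -0.2494]
```

```bash
python3 - <<'E'
from h import *
m=imaging.camera_model("top"); d=np.load("pics/top0.npy"); p=cv2.imread("pics/top0.png")
P=cloud(d,m); q=P[310:375,0:45]; ok=(d[310:375,0:45]>0)&(q[...,2]>.03); q=q[ok]; print("top",q.min(0),q.max(0),np.median(q,0))
m=imaging.camera_model("scene"); d=np.load("pics/scene0.npy"); p=cv2.imread("pics/scene0.png").astype(int)
Q=cloud(d,m); w=(p[...,2]>60)&(p[...,0]<30)&(d>0); w[150:]=0;w[:,:255]=0;w[:,330:]=0; q=Q[w]; print("scene",q.min(0),q.max(0),np.median(q,0))
p,d=imaging.capture("wrist"); cv2.imwrite("pics/w0.png",p)
E
```

```text
top [0.21919588 0.52116859 0.03032878] [0.35069882 0.60076685 0.16152086] [0.29314774 0.53353758 0.09289775]
scene [0.1152506  0.51397021 0.00110422] [0.36492101 0.86618927 0.22436399] [0.30990864 0.54843255 0.20976823]
```

View pics/w0.png

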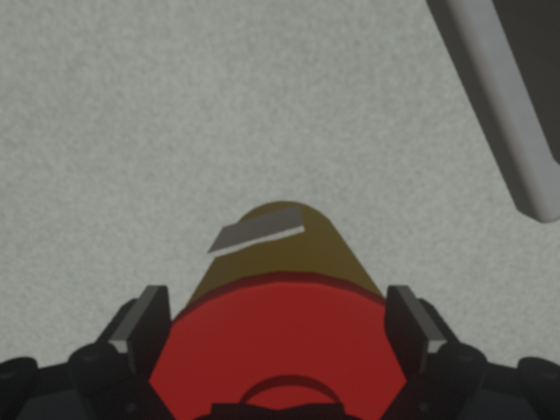

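The red-lidded bin stands right against the gripper on its +x side, with its lid at the bottom of the wrist picture and its top at z≈0.22. I'll go straight up first, then cross over it.

```bash
python3 -m inch '[[1,[0,0,-3],[0,0,0]],[1,[0,0,-3],[0,0,0]],[1,[0,0,-3],[0,0,0]],[1,[0,0,-3],[0,0,0]],[1,[0,0,0],[0,0,0]]]' && python3 -m inch '[[1,[-3.3,-1.7,0],[0,0,0]],[1,[-3.3,-1.7,0],[0,0,0]],[1,[-3.3,-1.7,0],[0,0,0]],[1,[-3.3,-1.7,0],[0,0,0]],[1,[-3.3,-1.7,0],[0,0,0]],[1,[-3.3,-1.7,0],[0,0,0]],[1,[-3.3,-1.7,0],[0,0,0]],[1,[-3.3,-1.7,0],[0,0,0]],[1,[-3.3,-1.7,0],[0,0,0]],[1,[-3.3,-1.7,0],[0,0,0]],[1,[-3.3,-1.7,0],[0,0,0]],[1,[-3.3,-1.7,0],[0,0,0]]]' && python3 -m inch '[[1,[0,0,0],[0,0,0.119]],[1,[0,0,0],[0,0,0.119]],[1,[0,0,0],[0,0,0.119]],[1,[0,0,0],[0,0,0.119]],[1,[0,0,0],[0,0,0.119]],[1,[0,0,0],[0,0,0.119]],[1,[0,0,0],[0,0,0.119]],[1,[0,0,0],[0,0,0]]]'
cat > go.py <<'E'
# python3 go.py x y z : shift in tool cm to reach target, and turn error
import sys; from h import *
s=env.state(); Rm=R.from_rotvec(s["tcp_rot"]).as_matrix(); t=np.array(sys.argv[1:4],float)
yx=np.array([.9063,.4226,0]); x=np.array([-.4226,.9063,0]); G=np.stack([x,yx,[0,0,-1]],1)
print("at",s["eef_pos"].round(4),"w",s["width"].round(4),"F",s["wrist_force"].round(1),"t",round(s["clock"],2))
print("shift cm",((t-s["eef_pos"])@Rm*100).round(2),"turn",R.from_matrix(Rm.T@G).as_rotvec().round(4))
E
python3 go.py .551 -.3075 .20
```

```text
clock: 0.57
eef_pos: [0.1942, 0.6237, 0.3275]
tcp_rot: [0.472, 3.104, 0.017]
wrist_force: [0.3, 1.1, 1.2]
width: 0.0854
grip_force: 0.0
clock: 1.57
eef_pos: [0.5115, 0.3066, 0.3206]
tcp_rot: [-0.472, -3.106, 0.0]
wrist_force: [0.7, 0.3, -0.8]
width: 0.085
grip_force: 0.0
clock: 2.23
eef_pos: [0.5104, 0.3081, 0.3204]
tcp_rot: [-1.692, -2.647, 0.002]
wrist_force: [0.1, -0.8, 0.7]
width: 0.0856
grip_force: 0.0Traceback (most recent call last):
  File "go.py", line 5, in <module>
    print("at",s["eef_pos"].round(4),"w",s["width"].round(4),"F",s["wrist_force"].round(1),"t",round(s["clock"],2))
                                         ^^^^^^^^^^^^^^^^
AttributeError: 'float' object has no attribute 'round'
```

```bash
sed -i 's/s\["width"\].round(4)/round(s["width"],4)/' go.py; cat > pads.py <<'E'
from h import *
m=imaging.camera_model("wrist"); p,d=imaging.capture("wrist"); import time
cv2.imwrite(f"pics/pad{int(time.time())}.png",p)
n,l,st,c=cv2.connectedComponentsWithStats((p.max(2)<40).astype(np.uint8))
for k in range(1,n):
    if st[k,4]>150: print(st[k],c[k].round(1),atz(c[k],m,.013).round(4))
E
python3 pads.py; python3 go.py .551 -.3075 .20; ls pics
```

```text
[540  96  20  34 545] [550.9 113.3] [[0.7948 0.5036 0.013 ]]
[    0   292   174   128 12077] [ 91.8 377.9] [[ 0.3878 -0.1282  0.013 ]]
[  382   300   178   120 12148] [465.6 379.1] [[0.9255 0.1172 0.013 ]]
[ 197  405  161   15 1818] [275.9 413.1] [[ 0.6816 -0.0704  0.013 ]]
at [0.5104 0.3081 0.3204] w 0.0853 F [0.1 0.2 0.4] t 2.28
shift cm [-57.46 -22.45  12.09] turn [-0.0008  0.0004  0.0021]
pad1796055185.png
scene0.npy
scene0.png
top0.npy
top0.png
w0.png
```

```bash
cp pics/pad17*.png pics/p0.png
```

```text
(no output)
```

View pics/p0.png

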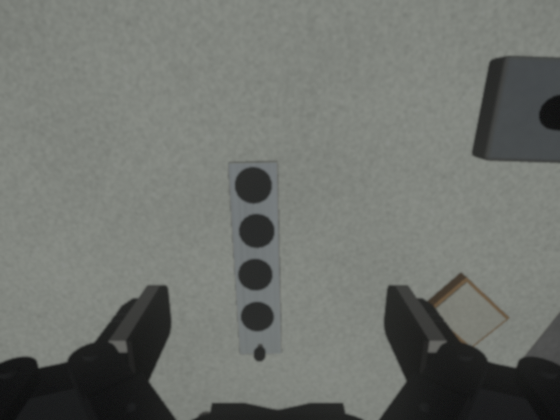

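The wrist view shows all four pads, at (257,316), (255,274), (257,231) and (253,185), with the knob at (260,352). They are slightly staggered, so I'll use each pad's own centre.

```bash
python3 - <<'E'
from h import *
p=cv2.imread("pics/p0.png"); m=imaging.camera_model("wrist")
w=(p.max(2)<62).astype(np.uint8); n,l,st,c=cv2.connectedComponentsWithStats(w)
for k in range(1,n):
    if 400<st[k,4]<2500: print(st[k],c[k].round(1),atz(c[k],m,.013).round(4))
E
```

```text
[ 473   58   33  100 1394] [488.6 106.3] [[0.7186 0.4793 0.013 ]]
[539  94  21  37 617] [550.4 113.2] [[0.7932 0.505  0.013 ]]
[236 168  35  35 960] [252.8 184.9] [[0.4943 0.2646 0.013 ]]
[240 215  34  32 852] [256.3 230.5] [[0.5246 0.2079 0.013 ]]
[239 260  33  30 756] [254.8 274.1] [[0.5498 0.1463 0.013 ]]
[242 303  31  27 671] [256.9 316. ] [[0.5807 0.0846 0.013 ]]
[ 195  404  166   16 2040] [276.2 412.5] [[ 0.6836 -0.0682  0.013 ]]
```

```bash
python3 -m inch '[[1,[-3.8,-1.5,0],[0,0,0]],[1,[-3.8,-1.5,0],[0,0,0]],[1,[-3.8,-1.5,0],[0,0,0]],[1,[-3.8,-1.5,0],[0,0,0]],[1,[-3.8,-1.5,0],[0,0,0]],[1,[-3.8,-1.5,0],[0,0,0]],[1,[-3.8,-1.5,0],[0,0,0]],[1,[-3.8,-1.5,0],[0,0,0]],[1,[-3.8,-1.5,0],[0,0,0]],[1,[-3.8,-1.5,0],[0,0,0]],[1,[-3.8,-1.5,0],[0,0,0]],[1,[-3.8,-1.5,0],[0,0,0]]]' && python3 -m inch '[[1,[-3,-1,3],[0,0,0]],[1,[-3,-1,3],[0,0,0]],[1,[-3,-1.2,3],[0,0,0]],[1,[-3,-1.2,3],[0,0,0]],[1,[0,0,0],[0,0,0]],[1,[0,0,0],[0,0,0]]]'; python3 go.py .551 -.3075 .20; python3 - <<'E'
from h import *
p,d=imaging.capture("wrist"); cv2.imwrite("pics/o1.png",p)
E
```

```text
clock: 3.28
eef_pos: [0.5398, -0.1831, 0.3209]
tcp_rot: [-1.683, -2.653, -0.001]
wrist_force: [0.3, 0.5, 0.1]
width: 0.0854
grip_force: 0.0
clock: 3.78
eef_pos: [0.5482, -0.3038, 0.2045]
tcp_rot: [-1.688, -2.645, 0.002]
wrist_force: [0.2, 1.0, 0.0]
width: 0.0856
grip_force: 0.0
at [ 0.5482 -0.3038  0.2045] w 0.0856 F [0.2 1.  0. ] t 3.78
shift cm [-0.45  0.1   0.44] turn [-0.0035 -0.003  -0.0015]
```

View pics/o1.png

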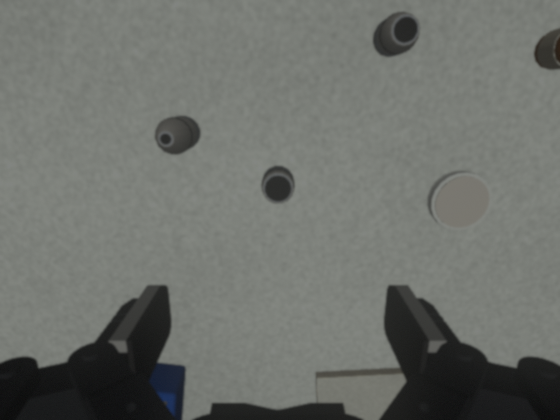

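Short objective #1 is at (278,184), in line with the fingers, and #4 is at (178,134). I'll check #1 and #4 with the wrist depth.

```bash
python3 - <<'E'
from h import *
from scipy.optimize import least_squares
m=imaging.camera_model("wrist"); p,d=imaging.capture("wrist"); P=cloud(d,m); A=P[d>0]
for n,c0 in[("o1",(.551,-.3075)),("o4",(.446,-.302)),("o2",(.588,-.1425)),("o3",(.4785,-.1378))]:
    s=A[(np.hypot(*(A[:,:2]-c0).T)<.035)&(A[:,2]>.006)&(A[:,2]<.1)]
    if len(s)<30: continue
    lo=s[s[:,2]<.028]; f=least_squares(lambda c:np.hypot(lo[:,0]-c[0],lo[:,1]-c[1])-.016,c0,loss="soft_l1",f_scale=.001).x
    print(n,len(lo),s[:,2].max(),"fit",f.round(4),"top",s[s[:,2]>s[:,2].max()-.004].mean(0).round(4))
print("o1 px",atz([278,184],m,.036).round(4))
E
```

```text
o1 153 0.03803997264478236 fit [ 0.5492 -0.3071] top [ 0.5491 -0.3065  0.0356]
o4 196 0.06738225569908216 fit [ 0.4441 -0.3017] top [ 0.4445 -0.3012  0.0651]
o2 245 0.04825652059132872 fit [ 0.5865 -0.1422] top [ 0.5861 -0.1427  0.0457]
o1 px [[ 0.5497 -0.3018  0.036 ]]
```

```bash
python3 go.py .55 -.307 .006; python3 -m inch '[[1,[-0.4,0,3],[0,0,0]],[1,[0,0,4],[0,0,0]],[1,[0,0,4],[0,0,0]],[1,[0,0,4],[0,0,0]],[1,[0,0,2.5],[0,0,0]],[1,[0,0,1.5],[0,0,0]],[1,[0,0,0],[0,0,0]],[1,[0,0,0],[0,0,0]],[1,[0,0,0],[0,0,0]]]'; python3 go.py .55 -.307 .006
```

```text
at [ 0.5509 -0.3014  0.2072] w 0.0854 F [-0.5  1.1  1.1] t 3.88
shift cm [-0.48 -0.34 20.12] turn [ 0.0011 -0.0005  0.0022]
clock: 4.63
eef_pos: [0.554, -0.3058, 0.0191]
tcp_rot: [1.684, 2.648, 0.001]
wrist_force: [-1.0, 0.2, 0.5]
width: 0.0853
grip_force: 0.0
at [ 0.554  -0.3058  0.0191] w 0.0853 F [-1.   0.2  0.5] t 4.63
shift cm [ 0.07 -0.42  1.31] turn [0.0026 0.0027 0.0016]
```

```bash
python3 -m inch '[[1,[0,-0.3,0.6],[0,0,0]],[1,[0,0,0.6],[0,0,0]],[1,[0,0,0],[0,0,0]],[1,[0,0,0],[0,0,0]]]'; python3 go.py .55 -.307 .006; python3 -m inch '[[-1,[0,0,0],[0,0,0]],[-1,[0,0,0],[0,0,0]],[-1,[0,0,0],[0,0,0]],[-1,[0,0,0],[0,0,0]],[-1,[0,0,0],[0,0,0]],[-1,[0,0,0],[0,0,0]],[-1,[0,0,0],[0,0,0]],[-1,[0,0,0],[0,0,0]],[-1,[0,0,0],[0,0,0]],[-1,[0,0,0],[0,0,0]]]'
```

```text
clock: 4.97
eef_pos: [0.5491, -0.3071, 0.0049]
tcp_rot: [-1.689, -2.649, -0.0]
wrist_force: [-0.0, -0.3, 0.1]
width: 0.0856
grip_force: 0.0
at [ 0.5491 -0.3071  0.0049] w 0.0856 F [-0.  -0.3  0.1] t 4.97
shift cm [-0.03  0.08 -0.11] turn [-0.     -0.0002 -0.0005]
clock: 5.8
eef_pos: [0.5503, -0.3073, 0.0057]
tcp_rot: [1.687, 2.648, 0.001]
wrist_force: [0.5, 1.3, 7.9]
width: -0.0002
grip_force: 4.0
```

```bash
python3 - <<'E'
from h import *
p,d=imaging.capture("wrist"); cv2.imwrite("pics/o1b.png",p)
s=env.state();print(s["width"],s["grip_force"],s["wrist_force"])
E
```

```text
0.00033151812885820036 3.93900987619233 [0.44681529 1.2399619  7.97996993]
```

View pics/o1b.png

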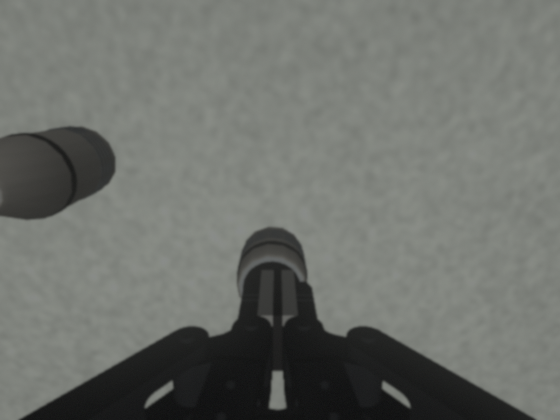

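The fingers shut with nothing between them. #1 is still upright at about (272,250), on the camera side of the fingers. I'll measure where it is relative to the fingers.

```bash
python3 - <<'E'
from h import *
from scipy.optimize import least_squares
m=imaging.camera_model("wrist"); p,d=imaging.capture("wrist"); P=cloud(d,m)
print("bench z",np.median(P[20:120,200:400,2]),"fingertip pts",P[285:312:6,[265,290]].round(4).tolist(), d[290,265])
for (v,u) in [(232,272),(240,272),(250,272),(258,272),(265,272),(250,245),(250,300)]: print(v,u,P[v,u].round(4))
A=P[222:275,230:312].reshape(-1,3); s=A[(A[:,2]>.005)&(A[:,2]<.028)]
print(len(s),least_squares(lambda c:np.hypot(s[:,0]-c[0],s[:,1]-c[1])-.016,(.54,-.29),loss="soft_l1",f_scale=.001).x)
E
```

```text
bench z -0.00027334161136997523 fingertip pts [[[0.5406, -0.2989, 0.0537], [0.5494, -0.2955, 0.0526]], [[0.5408, -0.2992, 0.0576], [0.549, -0.2952, 0.0579]], [[0.541, -0.2992, 0.0616], [0.5491, -0.2956, 0.0614]], [[0.5408, -0.2985, 0.0669], [0.549, -0.2958, 0.0652]], [[0.541, -0.2985, 0.0705], [0.5485, -0.2952, 0.0703]]] 0.13734211
232 272 [ 0.5404 -0.2935  0.0102]
240 272 [ 0.5408 -0.2942  0.0185]
250 272 [ 0.541  -0.2941  0.0303]
258 272 [ 0.5419 -0.2961  0.0338]
265 272 [ 0.5429 -0.2982  0.0356]
250 245 [ 0.5319 -0.3057  0.0145]
250 300 [ 0.5554 -0.2942  0.0158]
1189 [ 0.5359749 -0.2823826]
```

```bash
python3 -m inch '[[-1,[0,0,-2],[0,0,0]],[-1,[0,0,-3],[0,0,0]],[-1,[0,0,-3],[0,0,0]],[-1,[0,0,0],[0,0,0]],[-1,[0,0,0],[0,0,0]]]'; python3 - <<'E'
from h import *
s=env.state();m=imaging.camera_model("wrist"); p,d=imaging.capture("wrist"); P=cloud(d,m); cv2.imwrite("pics/o1c.png",p)
Rm=R.from_rotvec(s["tcp_rot"]).as_matrix(); T=(P-s["eef_pos"])@Rm*1000
print(s["eef_pos"])
for v in range(220,300,6): print(v,T[v,265].round(1),T[v,290].round(1))
E
```

```text
clock: 6.32
eef_pos: [0.5499, -0.3079, 0.0862]
tcp_rot: [1.687, 2.647, -0.0]
wrist_force: [-1.2, 0.6, -1.1]
width: -0.0002
grip_force: 0.0
[ 0.54992754 -0.30788755  0.0861851 ]
220 [ 4.2 -8.4 51.2] [ 4.8  7.5 49.2]
226 [ 0.2 -8.4 51. ] [ 0.4  7.5 50.4]
232 [-3.9 -8.5 51.1] [-3.6  7.6 50.1]
238 [-7.9 -8.5 50.8] [-8.3  7.7 51.7]
244 [-13.1  -8.6  53.2] [-26.7   9.   86.5]
250 [-31.4  -9.9  86.2] [-31.7   9.   86.8]
256 [-36.7  -9.9  86.9] [-36.4   9.1  86.4]
262 [-41.4 -10.   86.3] [-41.4   9.1  86.3]
268 [-47.  -10.1  87.5] [-46.9   9.2  87.3]
274 [ 11.7  -5.5 -39.2] [ 11.2   4.5 -38. ]
280 [ 11.1  -5.4 -43. ] [ 11.1   4.3 -43. ]
286 [ 10.7  -5.2 -47.1] [ 11.1   4.2 -47.9]
292 [ 10.9  -5.1 -52. ] [ 10.9   4.1 -51.9]
298 [ 11.2  -4.9 -56.7] [ 11.    3.9 -56.4]
```

View pics/o1c.png

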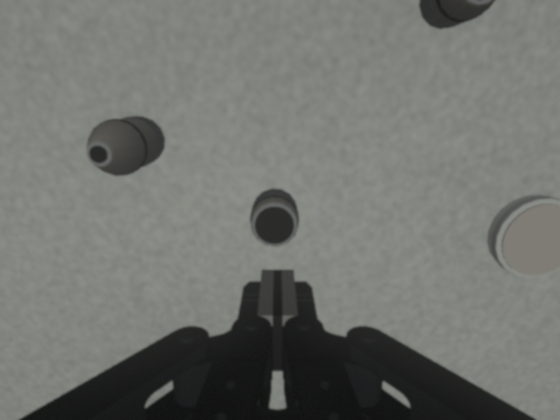

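The cause is clear. The depth image puts the shut fingertips about 36 mm above the reported TCP, so the fingers closed on top of the lens at z≈0.04. The objective hasn't moved. From now on I'll take real tip z ≈ eef z + 0.037, and descend to about eef z = -0.034.

```bash
python3 -m inch '[[1,[0.1,-0.2,0],[0,0,0]],[1,[0,0,0],[0,0,0]],[1,[0,0,0],[0,0,0]],[1,[0,0,0],[0,0,0]],[1,[0,0,0],[0,0,0]],[1,[0,0,0],[0,0,0]],[1,[0,0,0],[0,0,0]]]'; python3 -m inch '[[1,[0,0,3],[0,0,0]],[1,[0,0,3],[0,0,0]],[1,[0,0,3],[0,0,0]],[1,[0,0,1.5],[0,0,0]],[1,[0,0,1],[0,0,0]],[1,[0,0,0],[0,0,0]],[1,[0,0,0],[0,0,0]],[1,[0,0,0],[0,0,0]]]';  python3 go.py .549 -.308 -.034
```

```text
clock: 6.95
eef_pos: [0.547, -0.307, 0.0847]
tcp_rot: [-1.688, -2.649, 0.0]
wrist_force: [0.2, 0.0, -0.3]
width: 0.0831
grip_force: 0.0
clock: 7.62
eef_pos: [0.548, -0.3079, -0.0289]
tcp_rot: [1.687, 2.647, -0.0]
wrist_force: [0.5, -0.1, 0.0]
width: 0.0852
grip_force: 0.0
at [ 0.548  -0.3079 -0.0289] w 0.0852 F [ 0.5 -0.1  0. ] t 7.62
shift cm [-0.05  0.08  0.51] turn [ 0.0012  0.002  -0.0004]
```

```bash
python3 -m inch '[[1,[0,0,0.5],[0,0,0]],[-1,[0,0,0],[0,0,0]],[-1,[0,0,0],[0,0,0]],[-1,[0,0,0],[0,0,0]],[-1,[0,0,0],[0,0,0]],[-1,[0,0,0],[0,0,0]],[-1,[0,0,0],[0,0,0]],[-1,[0,0,0],[0,0,0]],[-1,[0,0,0],[0,0,0]]]'
```

```text
clock: 8.37
eef_pos: [0.5496, -0.3092, -0.0308]
tcp_rot: [1.685, 2.643, 0.001]
wrist_force: [-2.5, 2.6, 24.1]
width: 0.0307
grip_force: 70.5
```

```bash
python3 -m inch '[[0.1,[0,0,0],[0,0,0]],[0.1,[0,0,-0.3],[0,0,0]],[0.1,[0,0,-0.5],[0,0,0]],[0.1,[0,0,0],[0,0,0]],[-1,[0,0,0],[0,0,0]],[-1,[0,0,0],[0,0,0]],[-1,[0,0,0],[0,0,0]],[-1,[0,0,0],[0,0,0]],[-1,[0,0,0],[0,0,0]],[-1,[0,0,0],[0,0,0]]]'
```

```text
clock: 9.2
eef_pos: [0.5469, -0.3072, -0.0269]
tcp_rot: [-1.689, -2.649, 0.0]
wrist_force: [-0.9, 2.1, 5.0]
width: 0.0303
grip_force: 59.1
```

```bash
python3 -m inch '[[-1,[0,0,-1],[0,0,0]],[-1,[0,0,-2],[0,0,0]],[-1,[0,0,-3],[0,0,0]],[-1,[0,0,-3],[0,0,0]],[-1,[0,0,-3],[0,0,0]]]' && python3 -m inch '[[-1,[2,1,0],[0,0,0]],[-1,[3.2,1.9,0],[0,0,0]],[-1,[3.2,1.9,0],[0,0,0]],[-1,[3.2,1.9,0],[0,0,0]],[-1,[3.2,1.9,0],[0,0,0]],[-1,[3.2,1.9,0],[0,0,0]],[-1,[3.2,1.9,0],[0,0,0]],[-1,[3.2,1.9,0],[0,0,0]],[-1,[3.2,1.8,0],[0,0,0]],[-1,[3.2,1.8,0],[0,0,0]],[-1,[2.2,1.2,0],[0,0,0]],[-1,[0,0,0],[0,0,0]]]' && python3 -m inch '[[-1,[0,0,0],[0,0,0]],[-1,[0,0,0],[0,0,0]]]'; python3 go.py .5815 .0835 -.013; python3 - <<'E'
from h import *
m=imaging.camera_model("wrist");p,d=imaging.capture("wrist"); cv2.imwrite("pics/pl1.png",p)
s=env.state();Rm=R.from_rotvec(s["tcp_rot"]).as_matrix(); T=(cloud(d,m)-s["eef_pos"])@Rm*1000
np.save("pics/pl1.npy",T)
E
```

```text
clock: 9.62
eef_pos: [0.5462, -0.3068, 0.0939]
tcp_rot: [-1.688, -2.648, 0.001]
wrist_force: [1.0, 0.4, -1.4]
width: 0.0304
grip_force: 59.4
clock: 10.62
eef_pos: [0.5803, 0.0818, 0.0923]
tcp_rot: [-1.673, -2.655, -0.006]
wrist_force: [0.2, 0.9, -1.1]
width: 0.0303
grip_force: 59.3
clock: 10.78
eef_pos: [0.5806, 0.0718, 0.0929]
tcp_rot: [1.689, 2.649, -0.002]
wrist_force: [0.1, -0.5, -0.6]
width: 0.0301
grip_force: 59.3
at [0.5806 0.0718 0.0929] w 0.0301 F [ 0.1 -0.5 -0.6] t 10.78
shift cm [ 1.04  0.59 10.59] turn [-0.0007  0.0009 -0.0007]
```

View pics/pl1.png

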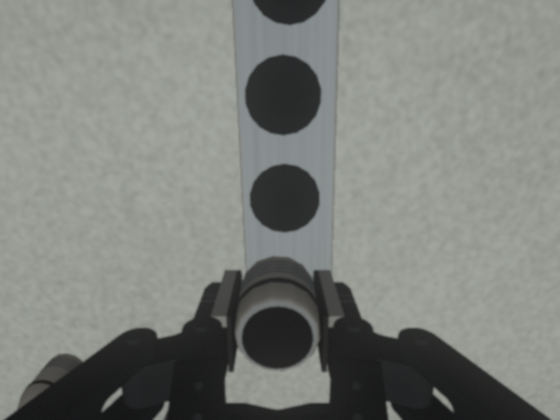

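#1 is held upright at (278,310). Pad 2 shows at (285,198) and pad 3 at (283,94). I'll re-measure those two from here.

```bash
python3 - <<'E'
from h import *
p=cv2.imread("pics/pl1.png"); m=imaging.camera_model("wrist"); s=env.state(); print(s["eef_pos"])
w=(p.max(2)<62).astype(np.uint8); n,l,st,c=cv2.connectedComponentsWithStats(w)
for k in range(1,n):
    if 3000<st[k,4]<8000: print(st[k],c[k].round(1),atz(c[k],m,.013).round(4))
E
```

```text
[0.58062102 0.07098216 0.09299434]
[ 246   56   74   78 4485] [282.6  94.4] [[0.5497 0.1448 0.013 ]]
[ 251  165   67   66 3461] [284.2 197.7] [[0.5799 0.0827 0.013 ]]
[ 243  307   69   61 3336] [277.  337.1] [[ 0.6236 -0.0241  0.013 ]]
```

```bash
python3 -m inch '[[-1,[1.05,0.5,0],[0,0,0]],[-1,[0,0,2.5],[0,0,0]],[-1,[0,0,3],[0,0,0]],[-1,[0,0,2],[0,0,0]],[-1,[0,0,1],[0,0,0]],[-1,[0,0,0],[0,0,0]],[-1,[0,0,0],[0,0,0]],[-1,[0,0,0],[0,0,0]]]'; python3 go.py .5805 .0828 -.0125
```

```text
clock: 11.5
eef_pos: [0.5821, 0.0841, 0.009]
tcp_rot: [1.688, 2.647, 0.002]
wrist_force: [0.8, -0.2, -0.8]
width: 0.0302
grip_force: 59.4
at [0.5821 0.0841 0.009 ] w 0.0302 F [ 0.8 -0.2 -0.8] t 11.5
shift cm [-0.05 -0.2   2.15] turn [ 0.002   0.0008 -0.0011]
```

```bash
python3 -m inch '[[-1,[0,-0.1,0.8],[0,0,0]],[-1,[0,0,0.6],[0,0,0]],[-1,[0,0,0.3],[0,0,0]],[-1,[0,0,0.1],[0,0,0]],[-1,[0,0,0],[0,0,0]],[-1,[0,0,0],[0,0,0]]]';python3 go.py .5805 .0828 -.0125; python3 -m inch '[[-1,[0,0,0.1],[0,0,0]],[-1,[0,0,0.1],[0,0,0]],[-1,[0,0,0],[0,0,0]]]'
```

```text
clock: 12.0
eef_pos: [0.5801, 0.0839, -0.0102]
tcp_rot: [1.688, 2.649, -0.0]
wrist_force: [0.2, 0.3, -1.4]
width: 0.0299
grip_force: 59.4
at [ 0.5801  0.0839 -0.0102] w 0.0299 F [ 0.2  0.3 -1.4] t 12.0
shift cm [-0.12 -0.01  0.23] turn [ 0.      0.     -0.0004]
clock: 12.25
eef_pos: [0.58, 0.0839, -0.0122]
tcp_rot: [-1.688, -2.649, 0.0]
wrist_force: [-0.5, -1.1, -1.0]
width: 0.0302
grip_force: 59.4
```

```bash
python3 -m inch '[[-1,[0,0,0.1],[0,0,0]],[-1,[0,0,0],[0,0,0]],[-1,[0,0,0],[0,0,0]]]'; python3 -m inch '[[-1,[0,0,0.1],[0,0,0]],[-1,[0,0,0],[0,0,0]],[-1,[0,0,0],[0,0,0]]]'
```

```text
clock: 12.5
eef_pos: [0.58, 0.0839, -0.0132]
tcp_rot: [-1.688, -2.649, 0.0]
wrist_force: [0.5, 0.1, -0.9]
width: 0.0302
grip_force: 59.4
clock: 12.75
eef_pos: [0.5802, 0.0839, -0.0139]
tcp_rot: [1.688, 2.649, 0.0]
wrist_force: [-0.1, -0.3, 1.5]
width: 0.0301
grip_force: 59.7
```

```bash
python3 -m inch '[[-0.1,[0,0,0],[0,0,0]],[0,[0,0,0],[0,0,0]],[0.2,[0,0,0],[0,0,0]],[0.3,[0,0,0],[0,0,0]],[0.3,[0,0,-0.8],[0,0,0]],[0.3,[0,0,-2],[0,0,0]],[0.3,[0,0,-3],[0,0,0]],[1,[0,0,-3],[0,0,0]],[1,[0,0,-3],[0,0,0]],[1,[0,0,0],[0,0,0]],[1,[0,0,0],[0,0,0]]]'; python3 go.py .587 -.1423 .10; python3 - <<'E'
from h import *
m=imaging.camera_model("wrist");p,d=imaging.capture("wrist"); cv2.imwrite("pics/pl1b.png",p)
E
```

```text
clock: 13.67
eef_pos: [0.5815, 0.0841, 0.1062]
tcp_rot: [1.687, 2.647, 0.005]
wrist_force: [-0.9, -0.9, -1.2]
width: 0.0856
grip_force: 0.0
at [0.5815 0.0841 0.1062] w 0.0856 F [-0.9 -0.9 -1.2] t 13.67
shift cm [-20.76  -9.07   0.6 ] turn [ 0.0043  0.001  -0.0002]
```

View pics/pl1b.png

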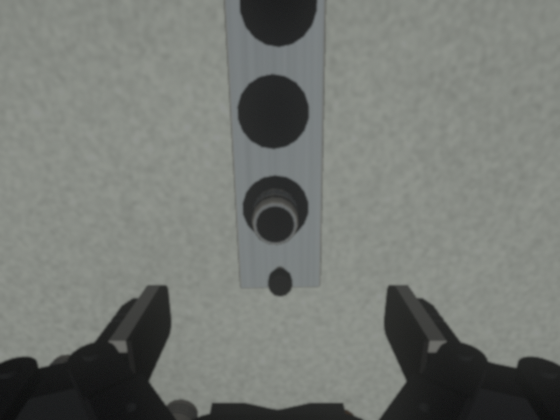

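#1 stands upright and centred on pad 1, with the pad centre at (275,208) and the barrel on the same column. Next is #2.

```bash
python3 -m inch '[[1,[-3.4,-1.5,0],[0,0,0]],[1,[-3.5,-1.5,0],[0,0,0]],[1,[-3.5,-1.5,0],[0,0,0]],[1,[-3.5,-1.5,0],[0,0,0]],[1,[-3.5,-1.5,0],[0,0,0]],[1,[-2.3,-1,0],[0,0,0]],[1,[-1,-0.5,0],[0,0,0]],[1,[0,0,0],[0,0,0]],[1,[0,0,0],[0,0,0]],[1,[0,0,0],[0,0,0]]]'; cat > chk.py <<'E'
import sys; from h import *
from scipy.optimize import least_squares
c0=np.array(sys.argv[1:3],float); m=imaging.camera_model("wrist"); s=env.state(); p,d=imaging.capture("wrist"); A=cloud(d,m)[d>0]
q=A[(np.hypot(*(A[:,:2]-c0).T)<.03)&(A[:,2]>.005)&(A[:,2]<.028)]
f=least_squares(lambda c:np.hypot(q[:,0]-c[0],q[:,1]-c[1])-.016,c0,loss="soft_l1",f_scale=.001).x
Rm=R.from_rotvec(s["tcp_rot"]).as_matrix(); print(len(q),"obj",f.round(4),"eef",s["eef_pos"].round(4),"shift cm",((np.r_[f,float(sys.argv[3])]-s["eef_pos"])@Rm*100).round(2))
E
python3 chk.py .587 -.1425 -.023
```

```text
clock: 14.55
eef_pos: [0.5856, -0.1385, 0.103]
tcp_rot: [-1.683, -2.649, -0.002]
wrist_force: [-0.1, 1.5, 0.3]
width: 0.0853
grip_force: 0.0
308 obj [ 0.5862 -0.1422] eef [ 0.5856 -0.1385  0.103 ] shift cm [-0.39 -0.1  12.6 ]
```

```bash
python3 -m inch '[[1,[-0.3,-0.1,2],[0,0,0]],[1,[0,0,3.5],[0,0,0]],[1,[0,0,3],[0,0,0]],[1,[0,0,2],[0,0,0]],[1,[0,0,1],[0,0,0]],[1,[0,0,0.5],[0,0,0]],[1,[0,0,0],[0,0,0]],[1,[0,0,0],[0,0,0]]]'; python3 go.py .5865 -.1423 -.023
```

```text
clock: 15.27
eef_pos: [0.5872, -0.1445, -0.0152]
tcp_rot: [1.686, 2.649, 0.001]
wrist_force: [0.2, -0.2, 0.2]
width: 0.0853
grip_force: 0.0
at [ 0.5872 -0.1445 -0.0152] w 0.0853 F [ 0.2 -0.2  0.2] t 15.27
shift cm [0.23 0.03 0.78] turn [0.0012 0.0009 0.0006]
```

```bash
python3 -m inch '[[1,[0.2,0,0.6],[0,0,0]],[1,[0,0,0.1],[0,0,0]],[1,[0,0,0],[0,0,0]],[-1,[0,0,0],[0,0,0]],[-1,[0,0,0],[0,0,0]],[-1,[0,0,0],[0,0,0]],[-1,[0,0,0],[0,0,0]],[-1,[0,0,0],[0,0,0]],[-1,[0,0,0],[0,0,0]],[-1,[0,0,0],[0,0,0]],[-1,[0,0,0],[0,0,0]],[-1,[0,0,0],[0,0,0]]]'; python3 go.py .551 .1447 .10
```

```text
clock: 16.27
eef_pos: [0.5858, -0.1432, -0.0227]
tcp_rot: [1.688, 2.649, 0.001]
wrist_force: [-0.6, 0.2, 5.7]
width: 0.0301
grip_force: 59.2
at [ 0.5858 -0.1432 -0.0227] w 0.0301 F [-0.6  0.2  5.7] t 16.27
shift cm [ 27.56   9.01 -12.28] turn [ 0.0007  0.0005 -0.0004]
```

```bash
python3 -m inch '[[-1,[0,0,-1],[0,0,0]],[-1,[0,0,-2],[0,0,0]],[-1,[0,0,-3],[0,0,0]],[-1,[0,0,-3.5],[0,0,0]],[-1,[0,0,-3],[0,0,0]]]' && python3 -m inch '[[-1,[2,0.7,0],[0,0,0]],[-1,[3.2,1,0],[0,0,0]],[-1,[3.2,1,0],[0,0,0]],[-1,[3.2,1.1,0],[0,0,0]],[-1,[3.2,1,0],[0,0,0]],[-1,[3.2,1.1,0],[0,0,0]],[-1,[3.2,1,0],[0,0,0]],[-1,[3.2,1.1,0],[0,0,0]],[-1,[2.2,0.7,0],[0,0,0]],[-1,[1,0.3,0],[0,0,0]],[-1,[0,0,0],[0,0,0]],[-1,[0,0,0],[0,0,0]]]' && python3 -m inch '[[-1,[0,0,0],[0,0,0]]]'; python3 go.py .5505 .1447 -.010
```

```text
clock: 16.68
eef_pos: [0.5847, -0.1431, 0.1034]
tcp_rot: [-1.688, -2.648, 0.001]
wrist_force: [1.6, -0.2, -1.1]
width: 0.0303
grip_force: 59.5
clock: 17.68
eef_pos: [0.5502, 0.1441, 0.1018]
tcp_rot: [1.688, 2.649, -0.002]
wrist_force: [0.4, -1.1, -1.0]
width: 0.0303
grip_force: 59.5
clock: 17.77
eef_pos: [0.5507, 0.1424, 0.102]
tcp_rot: [1.692, 2.646, -0.002]
wrist_force: [-0.6, -0.2, -1.6]
width: 0.0298
grip_force: 59.5
at [0.5507 0.1424 0.102 ] w 0.0298 F [-0.6 -0.2 -1.6] t 17.77
shift cm [ 0.23  0.08 11.2 ] turn [-0.0005  0.0017 -0.0032]
```

```bash
python3 -m inch '[[-1,[0.2,0.1,2],[0,0,0]],[-1,[0,0,3],[0,0,0]],[-1,[0,0,2.5],[0,0,0]],[-1,[0,0,1.5],[0,0,0]],[-1,[0,0,0.8],[0,0,0]],[-1,[0,0,0.6],[0,0,0]],[-1,[0,0,0.3],[0,0,0]],[-1,[0,0,0],[0,0,0]],[-1,[0,0,0],[0,0,0]]]'; python3 go.py .5505 .1447 -.010
```

```text
clock: 18.52
eef_pos: [0.5512, 0.1471, -0.0044]
tcp_rot: [1.689, 2.648, 0.001]
wrist_force: [0.1, -0.5, -1.1]
width: 0.0303
grip_force: 59.5
at [ 0.5512  0.1471 -0.0044] w 0.0303 F [ 0.1 -0.5 -1.1] t 18.52
shift cm [-0.19 -0.17  0.56] turn [ 0.0014  0.0004 -0.0009]
```

```bash
python3 -m inch '[[-1,[-0.2,0,0.2],[0,0,0]],[-1,[0,0,0.15],[0,0,0]],[-1,[0,0,0.1],[0,0,0]],[-1,[0,0,0],[0,0,0]],[-1,[0,0,0],[0,0,0]]]'; python3 -m inch '[[-1,[0,0,0.1],[0,0,0]],[-1,[0,0,0],[0,0,0]],[-1,[0,0,0],[0,0,0]]]'
```

```text
clock: 18.93
eef_pos: [0.5513, 0.1457, -0.0096]
tcp_rot: [-1.688, -2.649, -0.0]
wrist_force: [-0.0, -0.0, -0.9]
width: 0.03
grip_force: 59.5
clock: 19.18
eef_pos: [0.5514, 0.1457, -0.0097]
tcp_rot: [-1.688, -2.649, -0.001]
wrist_force: [-2.3, 0.4, 6.7]
width: 0.0298
grip_force: 60.5
```

Contact at 6.7 N, so I'll release and go for #3.

```bash
python3 -m inch '[[-0.1,[0,0,-0.05],[0,0,0]],[0,[0,0,0],[0,0,0]],[0.2,[0,0,0],[0,0,0]],[0.3,[0,0,0],[0,0,0]],[0.3,[0,0,-0.8],[0,0,0]],[0.3,[0,0,-2],[0,0,0]],[0.3,[0,0,-3],[0,0,0]],[1,[0,0,-3],[0,0,0]],[1,[0,0,-3],[0,0,0]],[1,[0,0,0],[0,0,0]],[1,[0,0,0],[0,0,0]]]'; python3 go.py .4785 -.1378 .11;  python3 - <<'E'
from h import *
m=imaging.camera_model("wrist");p,d=imaging.capture("wrist"); cv2.imwrite("pics/pl2b.png",p)
E
```

```text
clock: 20.1
eef_pos: [0.5527, 0.146, 0.11]
tcp_rot: [1.687, 2.647, 0.005]
wrist_force: [0.0, -0.2, -0.4]
width: 0.0854
grip_force: 0.0
at [0.5527 0.146  0.11  ] w 0.0854 F [ 0.  -0.2 -0.4] t 20.1
shift cm [-22.58 -18.71  -0.07] turn [ 0.0043  0.0005 -0.0002]
```

View pics/pl2b.png

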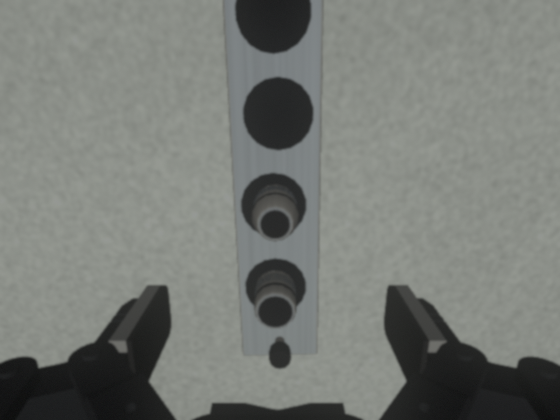

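#1 and #2 stand upright on pads 1 and 2, at (275,305) and (275,222). Now #3.

```bash
python3 -m inch '[[1,[-2.8,-2.3,0],[0,0,0]],[1,[-3,-2.5,0],[0,0,0]],[1,[-3,-2.5,0],[0,0,0]],[1,[-3,-2.5,0],[0,0,0]],[1,[-3,-2.5,0],[0,0,0]],[1,[-3,-2.5,0],[0,0,0]],[1,[-2.6,-2.2,0],[0,0,0]],[1,[-1.5,-1.2,0],[0,0,0]],[1,[-0.5,-0.5,0],[0,0,0]],[1,[0,0,0],[0,0,0]],[1,[0,0,0],[0,0,0]],[1,[0,0,0],[0,0,0]]]'; python3 chk.py .478 -.138 -.020
```

```text
clock: 21.15
eef_pos: [0.4767, -0.1342, 0.1073]
tcp_rot: [-1.684, -2.65, -0.001]
wrist_force: [0.0, 0.5, -0.0]
width: 0.0853
grip_force: 0.0
322 obj [ 0.4768 -0.1374] eef [ 0.4767 -0.1342  0.1073] shift cm [-0.31 -0.12 12.73]
```

```bash
python3 -m inch '[[1,[-0.2,0,2],[0,0,0]],[1,[0,0,3.5],[0,0,0]],[1,[0,0,3],[0,0,0]],[1,[0,0,2],[0,0,0]],[1,[0,0,1],[0,0,0]],[1,[0,0,0.5],[0,0,0]],[1,[0,0,0],[0,0,0]],[1,[0,0,0],[0,0,0]]]'; python3 go.py .4772 -.1376 -.020
```

```text
clock: 21.87
eef_pos: [0.478, -0.1381, -0.0115]
tcp_rot: [1.687, 2.649, 0.001]
wrist_force: [-0.0, 0.7, 0.2]
width: 0.0855
grip_force: 0.0
at [ 0.478  -0.1381 -0.0115] w 0.0855 F [-0.   0.7  0.2] t 21.87
shift cm [ 0.08 -0.05  0.85] turn [0.0008 0.0007 0.0004]
```

```bash
python3 -m inch '[[1,[0,0,0.7],[0,0,0]],[1,[0,0,0.1],[0,0,0]],[1,[0,0,0],[0,0,0]],[-1,[0,0,0],[0,0,0]],[-1,[0,0,0],[0,0,0]],[-1,[0,0,0],[0,0,0]],[-1,[0,0,0],[0,0,0]],[-1,[0,0,0],[0,0,0]],[-1,[0,0,0],[0,0,0]],[-1,[0,0,0],[0,0,0]],[-1,[0,0,0],[0,0,0]],[-1,[0,0,0],[0,0,0]]]'; python3 go.py .525 .2072 .10
```

```text
clock: 22.87
eef_pos: [0.4774, -0.1383, -0.0198]
tcp_rot: [1.688, 2.649, 0.0]
wrist_force: [-0.2, 0.4, 6.0]
width: 0.0305
grip_force: 59.1
at [ 0.4774 -0.1383 -0.0198] w 0.0305 F [-0.2  0.4  6. ] t 22.87
shift cm [ 29.31  18.91 -11.97] turn [ 0.0004  0.0001 -0.0004]
```

```bash
python3 -m inch '[[-1,[0,0,-1],[0,0,0]],[-1,[0,0,-2],[0,0,0]],[-1,[0,0,-3],[0,0,0]],[-1,[0,0,-3.5],[0,0,0]],[-1,[0,0,-3],[0,0,0]]]' && python3 -m inch '[[-1,[2,1.3,0],[0,0,0]],[-1,[3.1,2,0],[0,0,0]],[-1,[3.1,2,0],[0,0,0]],[-1,[3.1,2,0],[0,0,0]],[-1,[3.1,2,0],[0,0,0]],[-1,[3.1,2,0],[0,0,0]],[-1,[3.1,2,0],[0,0,0]],[-1,[3.1,2,0],[0,0,0]],[-1,[3.1,2,0],[0,0,0]],[-1,[1.8,1.1,0],[0,0,0]],[-1,[0.7,0.5,0],[0,0,0]],[-1,[0,0,0],[0,0,0]]]' && python3 -m inch '[[-1,[0,0,0],[0,0,0]],[-1,[0,0,0],[0,0,0]]]'; python3 go.py .525 .2072 -.0068
```

```text
clock: 23.28
eef_pos: [0.4767, -0.1382, 0.1066]
tcp_rot: [-1.689, -2.648, 0.001]
wrist_force: [0.7, -0.0, -1.5]
width: 0.0303
grip_force: 59.6
clock: 24.28
eef_pos: [0.5243, 0.2099, 0.1047]
tcp_rot: [-1.682, -2.653, -0.001]
wrist_force: [0.3, -0.9, -2.5]
width: 0.0306
grip_force: 59.6
clock: 24.45
eef_pos: [0.5247, 0.2044, 0.105]
tcp_rot: [1.692, 2.646, -0.003]
wrist_force: [0.2, -0.1, -2.2]
width: 0.0303
grip_force: 59.6
at [0.5247 0.2044 0.105 ] w 0.0303 F [ 0.2 -0.1 -2.2] t 24.45
shift cm [ 0.26  0.16 11.18] turn [-0.001   0.0013 -0.0034]
```

```bash
python3 -m inch '[[-1,[0.1,0,2],[0,0,0]],[-1,[0,0,3],[0,0,0]],[-1,[0,0,2.5],[0,0,0]],[-1,[0,0,1.5],[0,0,0]],[-1,[0,0,0.8],[0,0,0]],[-1,[0,0,0.6],[0,0,0]],[-1,[0,0,0.3],[0,0,0]],[-1,[0,0,0],[0,0,0]],[-1,[0,0,0],[0,0,0]]]'; python3 go.py .525 .2072 -.0068
```

```text
clock: 25.2
eef_pos: [0.5251, 0.2079, -0.0013]
tcp_rot: [1.689, 2.648, 0.002]
wrist_force: [0.1, 0.1, -2.0]
width: 0.0306
grip_force: 59.7
at [ 0.5251  0.2079 -0.0013] w 0.0306 F [ 0.1  0.1 -2. ] t 25.2
shift cm [-0.06 -0.04  0.55] turn [ 0.0013  0.0002 -0.0008]
```

```bash
python3 -m inch '[[-1,[0,0,0.2],[0,0,0]],[-1,[0,0,0.15],[0,0,0]],[-1,[0,0,0.1],[0,0,0]],[-1,[0,0,0],[0,0,0]],[-1,[0,0,0],[0,0,0]]]'; python3 -m inch '[[-1,[0,0,0.1],[0,0,0]],[-1,[0,0,0],[0,0,0]],[-1,[0,0,0],[0,0,0]]]'
```

```text
clock: 25.62
eef_pos: [0.5243, 0.2081, -0.0066]
tcp_rot: [-1.688, -2.649, -0.0]
wrist_force: [-0.4, -0.2, -2.3]
width: 0.0303
grip_force: 59.7
clock: 25.87
eef_pos: [0.5245, 0.2082, -0.0068]
tcp_rot: [-1.688, -2.649, -0.001]
wrist_force: [-1.5, -0.2, 5.7]
width: 0.0303
grip_force: 60.7
```

Contact, so I'll release and go for #4. The lift is higher this time because it is taller.

```bash
python3 -m inch '[[-0.1,[0,0,-0.05],[0,0,0]],[0,[0,0,0],[0,0,0]],[0.2,[0,0,0],[0,0,0]],[0.3,[0,0,0],[0,0,0]],[0.3,[0,0,-0.8],[0,0,0]],[0.3,[0,0,-2],[0,0,0]],[0.3,[0,0,-3],[0,0,0]],[1,[0,0,-3],[0,0,0]],[1,[0,0,-3],[0,0,0]],[1,[0,0,0],[0,0,0]],[1,[0,0,0],[0,0,0]]]'; python3 go.py .445 -.302 .11
```

```text
clock: 26.78
eef_pos: [0.5258, 0.2086, 0.113]
tcp_rot: [1.687, 2.647, 0.006]
wrist_force: [0.4, -0.2, 0.1]
width: 0.0853
grip_force: 0.0
at [0.5258 0.2086 0.113 ] w 0.0853 F [ 0.4 -0.2  0.1] t 26.78
shift cm [-42.87 -28.89   0.17] turn [ 0.0043 -0.0001 -0.0002]
```

```bash
python3 -m inch '[[1,[-3.2,-2.1,0],[0,0,0]],[1,[-3.2,-2.2,0],[0,0,0]],[1,[-3.2,-2.1,0],[0,0,0]],[1,[-3.2,-2.2,0],[0,0,0]],[1,[-3.2,-2.1,0],[0,0,0]],[1,[-3.2,-2.2,0],[0,0,0]],[1,[-3.2,-2.1,0],[0,0,0]],[1,[-3.2,-2.2,0],[0,0,0]]]' && python3 -m inch '[[1,[-3.2,-2.1,0],[0,0,0]],[1,[-3.2,-2.2,0],[0,0,0]],[1,[-3.2,-2.1,0],[0,0,0]],[1,[-3.2,-2.2,0],[0,0,0]],[1,[-2.5,-1.7,0],[0,0,0]],[1,[-1.5,-1,0],[0,0,0]],[1,[-0.5,-0.4,0],[0,0,0]],[1,[0,0,0],[0,0,0]],[1,[0,0,0],[0,0,0]],[1,[0,0,0],[0,0,0]]]'; python3 chk.py .4445 -.302 -.018
```

```text
clock: 27.45
eef_pos: [0.4752, -0.0979, 0.1099]
tcp_rot: [-1.687, -2.648, 0.001]
wrist_force: [0.4, 0.1, -0.3]
width: 0.0856
grip_force: 0.0
clock: 28.28
eef_pos: [0.444, -0.3003, 0.1103]
tcp_rot: [-1.684, -2.65, -0.002]
wrist_force: [0.1, 0.5, -0.5]
width: 0.0855
grip_force: 0.0
313 obj [ 0.4441 -0.3019] eef [ 0.444  -0.3003  0.1103] shift cm [-0.19 -0.06 12.82]
```

```bash
python3 -m inch '[[1,[-0.1,0,2],[0,0,0]],[1,[0,0,3.5],[0,0,0]],[1,[0,0,3],[0,0,0]],[1,[0,0,2],[0,0,0]],[1,[0,0,1],[0,0,0]],[1,[0,0,0.5],[0,0,0]],[1,[0,0,0],[0,0,0]],[1,[0,0,0],[0,0,0]]]'; python3 go.py .4444 -.302 -.018
```

```text
clock: 29.0
eef_pos: [0.4448, -0.3038, -0.0084]
tcp_rot: [1.687, 2.649, 0.0]
wrist_force: [0.5, 0.1, -0.6]
width: 0.0854
grip_force: 0.0
at [ 0.4448 -0.3038 -0.0084] w 0.0854 F [ 0.5  0.1 -0.6] t 29.0
shift cm [0.18 0.04 0.96] turn [0.0007 0.0011 0.0003]
```

```bash
python3 -m inch '[[1,[0.1,0,0.7],[0,0,0]],[1,[0,0,0.2],[0,0,0]],[1,[0,0,0],[0,0,0]],[-1,[0,0,0],[0,0,0]],[-1,[0,0,0],[0,0,0]],[-1,[0,0,0],[0,0,0]],[-1,[0,0,0],[0,0,0]],[-1,[0,0,0],[0,0,0]],[-1,[0,0,0],[0,0,0]],[-1,[0,0,0],[0,0,0]],[-1,[0,0,0],[0,0,0]],[-1,[0,0,0],[0,0,0]]]'; python3 go.py .495 .2642 .10
```

```text
clock: 30.0
eef_pos: [0.4439, -0.303, -0.0178]
tcp_rot: [1.688, 2.649, 0.0]
wrist_force: [-0.5, 1.5, 4.6]
width: 0.0304
grip_force: 59.1
at [ 0.4439 -0.303  -0.0178] w 0.0304 F [-0.5  1.5  4.6] t 30.0
shift cm [ 49.25  28.59 -11.79] turn [ 0.0004  0.0004 -0.0003]
```

```bash
python3 -m inch '[[-1,[0,0,-1],[0,0,0]],[-1,[0,0,-2],[0,0,0]],[-1,[0,0,-3],[0,0,0]],[-1,[0,0,-3.5],[0,0,0]],[-1,[0,0,-3],[0,0,0]]]' && python3 -m inch '[[-1,[2,1.2,0],[0,0,0]],[-1,[3.4,2,0],[0,0,0]],[-1,[3.4,2,0],[0,0,0]],[-1,[3.4,2,0],[0,0,0]],[-1,[3.4,2,0],[0,0,0]],[-1,[3.4,2,0],[0,0,0]],[-1,[3.4,2,0],[0,0,0]],[-1,[3.4,2,0],[0,0,0]]]' && python3 -m inch '[[-1,[3.4,2,0],[0,0,0]],[-1,[3.4,2,0],[0,0,0]],[-1,[3.4,2,0],[0,0,0]],[-1,[3.4,2,0],[0,0,0]],[-1,[3.4,2,0],[0,0,0]],[-1,[3.4,2,0],[0,0,0]],[-1,[2.2,1.1,0],[0,0,0]],[-1,[0.8,0.3,0],[0,0,0]],[-1,[0,0,0],[0,0,0]],[-1,[0,0,0],[0,0,0]],[-1,[0,0,0],[0,0,0]]]'; python3 go.py .495 .2642 -.0048
```

```text
clock: 30.42
eef_pos: [0.4431, -0.3028, 0.1086]
tcp_rot: [-1.689, -2.648, 0.0]
wrist_force: [0.8, -0.7, -1.1]
width: 0.0303
grip_force: 59.5
clock: 31.08
eef_pos: [0.472, -0.0029, 0.1071]
tcp_rot: [-1.689, -2.649, -0.0]
wrist_force: [0.8, -0.4, -0.6]
width: 0.0305
grip_force: 59.5
clock: 32.0
eef_pos: [0.4951, 0.2613, 0.107]
tcp_rot: [1.692, 2.646, -0.002]
wrist_force: [0.7, 0.0, -1.5]
width: 0.0304
grip_force: 59.5
at [0.4951 0.2613 0.107 ] w 0.0304 F [ 0.7  0.  -1.5] t 32.0
shift cm [ 0.28  0.12 11.18] turn [-0.0009  0.0013 -0.0031]
```

```bash
python3 -m inch '[[-1,[0.1,0,2],[0,0,0]],[-1,[0,0,3],[0,0,0]],[-1,[0,0,2.5],[0,0,0]],[-1,[0,0,1.5],[0,0,0]],[-1,[0,0,0.8],[0,0,0]],[-1,[0,0,0.6],[0,0,0]],[-1,[0,0,0.3],[0,0,0]],[-1,[0,0,0],[0,0,0]],[-1,[0,0,0],[0,0,0]]]'; python3 go.py .495 .2642 -.0048
```

```text
clock: 32.75
eef_pos: [0.4954, 0.2647, 0.0007]
tcp_rot: [1.689, 2.648, 0.002]
wrist_force: [-0.2, 0.9, -1.9]
width: 0.0309
grip_force: 59.6
at [0.4954 0.2647 0.0007] w 0.0309 F [-0.2  0.9 -1.9] t 32.75
shift cm [-0.03 -0.06  0.55] turn [ 0.0014  0.     -0.0009]
```

```bash
python3 -m inch '[[-1,[0,0,0.2],[0,0,0]],[-1,[0,0,0.15],[0,0,0]],[-1,[0,0,0.1],[0,0,0]],[-1,[0,0,0],[0,0,0]],[-1,[0,0,0],[0,0,0]]]'; python3 -m inch '[[-1,[0,0,0.1],[0,0,0]],[-1,[0,0,0],[0,0,0]],[-1,[0,0,0],[0,0,0]]]'
```

```text
clock: 33.17
eef_pos: [0.4947, 0.2649, -0.0046]
tcp_rot: [1.688, 2.649, 0.0]
wrist_force: [-0.0, 0.6, -0.6]
width: 0.0307
grip_force: 59.6
clock: 33.42
eef_pos: [0.4947, 0.2649, -0.0048]
tcp_rot: [-1.688, -2.649, -0.001]
wrist_force: [-1.6, 0.4, 5.9]
width: 0.0306
grip_force: 60.7
```

```bash
python3 -m inch '[[-0.1,[0,0,-0.05],[0,0,0]],[0,[0,0,0],[0,0,0]],[0.2,[0,0,0],[0,0,0]],[0.3,[0,0,0],[0,0,0]],[0.3,[0,0,-0.8],[0,0,0]],[0.3,[0,0,-2],[0,0,0]],[0.3,[0,0,-3],[0,0,0]],[0.3,[0,0,-3.5],[0,0,0]],[0.3,[0,0,-3.5],[0,0,0]],[0.3,[0,0,-3.5],[0,0,0]],[0.3,[0,0,-3.5],[0,0,0]],[0.3,[0,0,0],[0,0,0]]]'; python3 -m inch '[[1,[0,0,0],[0,0,0]],[1,[0,0,0],[0,0,0]],[1,[0,0,0],[0,0,0]],[1,[0,0,0],[0,0,0]],[1,[0,0,0],[0,0,0]]]'; python3 - <<'E'
from h import *
from scipy.optimize import least_squares
m=imaging.camera_model("wrist");p,d=imaging.capture("wrist"); t,_=imaging.capture("top"); cv2.imwrite("pics/fin.png",np.hstack([p[:,120:440],cv2.resize(t[130:310,130:410],None,fx=1.7,fy=1.7)[:420] if 0 else cv2.copyMakeBorder(cv2.resize(t[140:300,140:420],(480,274)),0,146,0,0,0)]))
A=cloud(d,m)[d>0]
for c0 in[(.5805,.0828),(.5502,.1447),(.5246,.2075),(.4945,.2643)]:
    q=A[(np.hypot(*(A[:,:2]-c0).T)<.03)&(A[:,2]>.018)&(A[:,2]<.040)]
    print(len(q),least_squares(lambda c:np.hypot(q[:,0]-c[0],q[:,1]-c[1])-.016,c0,loss="soft_l1",f_scale=.001).x.round(4),c0)
E
```

```text
clock: 34.42
eef_pos: [0.499, 0.2659, 0.1999]
tcp_rot: [1.686, 2.644, 0.017]
wrist_force: [1.4, 0.3, 0.3]
width: 0.0557
grip_force: 0.0
clock: 34.83
eef_pos: [0.494, 0.2644, 0.1917]
tcp_rot: [-1.688, -2.648, 0.003]
wrist_force: [-0.3, -0.4, -1.1]
width: 0.0854
grip_force: 0.0
403 [0.5804 0.082 ] (0.5805, 0.0828)
326 [0.5508 0.1458] (0.5502, 0.1447)
260 [0.5237 0.2088] (0.5246, 0.2075)
163 [0.4942 0.2654] (0.4945, 0.2643)
```

View pics/fin.png

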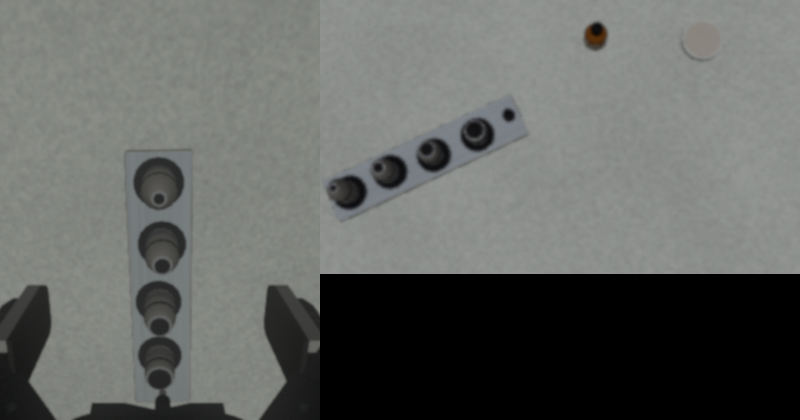

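All four stand upright within about 1.5 mm of their pad centres, in the right order, with the shortest next to the knob. The bottle and dish haven't moved and the robot is clear, so I'm handing in.

```bash
python3 -c "
from rig import env
print(env.close_job())"
```

```text
the job is handed in; nothing more can be done
None
```

All four objectives stand upright, lens up, centred to about 1.5 mm on their pads, shortest by the knob and tallest farthest away; the bottle and dish were not touched, though the first grasp closed on top of #1's lens (about 8 N, #1 stayed in place), and the job was handed in at about 35 s.

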